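# Lock the sample cell with the pin spanner

### The arm

A 6-joint arm with a two-finger parallel gripper is mounted at the origin on a cart in front of the work surface, level with it; the furniture and walls round the work are solid. World frame = base frame: x ahead of the robot, y to its left, z up, the work surface at z = 0. Lengths are in m, angles in rad, forces in N, time in s.
With the tool pointing down it reaches from about 0.4 to 0.825 m from the base axis. Payload 7 kg.
Tool frame: the origin (TCP) lies on the centre line of the jaws, within the pads' length; the fingertips stand arm.tip_reach ahead of it and the grasp point (between the pads) lies 5 mm behind it (arm.tip_reach is the distance from the TCP to the fingertips, in m); z points along the fingers, y is the line along which they close (so a half turn about z gives the same grasp; the last joint's range is limited). The gripper opens to 88 mm and grips with 3 to 60 N. Pads are 19 mm wide; open, the fingers measure 130 mm over their backs; the gripper's body (78 mm by 193 mm) begins 47 mm behind the grasp point.
Start: joints at [1.49, 0.359, 0.012, 0, -1.224, -0.288], TCP at [0.243, 0.63, 0.204] pointing down, gripper open.
Joint ranges: [-3.07, 3.07], [-1.43, 2.12], [-1.02, 1.25], [-3.03, 1.67], [-3.05, -0], [-3.03, 3.03]. Speed limits (rad/s): [2.39, 2.39, 3.01, 3.14, 3.14, 3.14].

### API

Orientations are given as [roll, pitch, yaw] about the fixed x, y, z axes, in that order (R = Rz(yaw) Ry(pitch) Rx(roll)).
In Python, from station import status, optics, order, arm gives the robot as it stands. The module is installed in compiled form; this text tells all that it offers.
- The arm moves only by the shell command python3 -m jog 'ROWS' [FORCE]. ROWS is JSON, a list of rows, each a list of 3 entries, a list of its own where there are three numbers: the gripper command: -1 is shut, 1 is fully open, values between are in proportion, then the shift along the tool's x, y, z in mm, then the turn about the tool's z in rad. A call has 1 to 20 rows; each row is the pose to reach, as a shift and turn from the pose commanded when the call began, along the tool's axes at that moment; what a row does not reach only later rows make up. A row lasts 1/8 s, in which the tool goes at most 62.5 mm and 10.7 degrees, less where a joint would pass 70% of its speed; a pose out of reach is approached as far as the arm can. A call with a gripper value outside its range is refused whole. The fingers move at their own pace and stop on an object; FORCE is the grip in N (left out, the last holds). Time passes only in rows, so rows that repeat a pose let the fingers close. It gives the time, the measured TCP pose, the force, the opening and the grip force at its end, in the units of the state.
- status.get_state(): the state, without advancing time (a new reading comes with each control period).
- optics.grab_frame(name): name is "scene" or "top" or "wrist"; returns a dict with "color" (384x512x3 uint8, red, green, blue), "mtx" (3x3 intrinsics, pixels), "cam_to_world" (4x4, takes a point from camera to world coordinates). Camera axes: x right, y down, z forward; pixel columns grow to the right and rows downward; lengths in m; the calibration is good to about 2 mm. A picture is of the moment at which its call begins. There is no depth.
- order.job_done(): hands the job in; it is judged then, once.
The state is a dict: "t": time; "q": joint angles; "qd": joint speeds; "joint_efforts": joint torques, N m; "eef_pos": TCP position; "ee_rot": TCP orientation; "force": force on the tool from outside, world axes, zero at the start; "moment": the same for the moment, N m; "width": finger opening in m; "gripper_force": force on a finger pad.
Only numpy, scipy, OpenCV 4.12 (cv2) and the standard library are available. Lean on these libraries where they do the work, as an engineer would, in place of code of your own. Each camera call takes 0.05 s, during which the arm holds its last target. There are 200 camera calls.

### The job

Take the pin spanner from its rest, drop both of its pins into the two holes of the lock ring on the sample cell and, with both pins in, turn the ring clockwise (seen from above) until it comes up against its stop. Then stand the spanner back in its rest and let go of it. Turn the ring only with the spanner, and leave the sample cup, the steel disc and the vial where they are.

Things in the scene. Friction and masses are not known exactly. Their poses are not given: they have to be found in the camera images.
- spanner_mid (a point): Centre of the loose dark steel pin spanner (65 mm tall, 0.15 to 0.3 kg), 32.5 mm above its pin ends. x runs along the line of its two pins, z up. Upper part: an upright flat grip 40 (x) by 12 (y) mm, z = -13.5 to +32.5 mm, to be pinched across its 12 mm. Below it a bridge 68 (x) by 20 (y) mm, z = -23.5 to -13.5 mm; then the pins. The same both ways round; at the start it stands in its rest.
- pin_a (a point): Centre of the end of the spanner's pin at x = +26 mm. Each pin is 6 mm thick, 9 mm long, points down and has a bevelled end.
- pin_b (a point): The same for the pin at x = -26 mm.
- rest_top (a point): Centre of the top face of the spanner's rest, a fixed grey block 100 (x) by 44 (y) by 18 mm high with one slot along x for both pins, 67 by 13 mm and 12 mm deep, its mouth bevelled 2 mm. z up. With the spanner in place its bridge lies on this face (spanner_mid 23.5 mm above this point) and its pins hang in the slot.
- ring_top (a point): Centre of the top face of the lock ring, a flat steel ring (72 mm across, 32 mm bore, 10 mm thick) on the fixed aluminium sample cell (flange 100 mm across); it is 42.5 mm above the bench. It turns with the ring: x points to hole_a, z up. With the spanner fully in, its bridge lies on this face and spanner_mid is 23.5 mm above this point.
- hole_a (a point): Centre of the mouth of one of the ring's two round holes, 26 mm from the ring's centre, 9 mm across, bevelled to 12 mm at the mouth, 10 mm deep.
- hole_b (a point): The same for the other hole, opposite the first.
- lock_ring (a joint): Turn of the lock ring on the cell, rad; grows clockwise seen from above, from 0 (open) to 1.25 (locked), where the lug on its rim is against the stop block on the cell. It starts at 0 to 0.35. It takes about 0.1 N m to turn and stays where it is left.
- sample_cup: Loose bystander: white sample cup with a black cap, 39 mm across, 33 mm high, beside the cell; origin at the centre of its underside.
- steel_disc: Loose bystander: plain steel disc, 35 mm across, 10 mm high, beside the cell; origin at the centre of its underside.
- vial: Loose bystander: vial with a cap, 24 mm across, 59 mm high, near one end of the rest; origin at the centre of its underside.
Things that resemble listed ones, but are neither listed nor needed, are in the scene too. There is more than one size of the part that bears spanner_mid; the job needs the smaller.

How it is judged:
On the way, in this order (a step that is already met when the one before it is completed fails the run):
1. both pins are at least 4 mm down in the two holes before the ring has been turned past 0.5 rad (value of joint lock_ring below 0.5 rad and ((horizontal distance between pin_a and hole_a below 0.004 m and z of pin_a in the frame of hole_a below -0.004 m and horizontal distance between pin_b and hole_b below 0.004 m and z of pin_b in the frame of hole_b below -0.004 m) or (horizontal distance between pin_a and hole_b below 0.004 m and z of pin_a in the frame of hole_b below -0.004 m and horizontal distance between pin_b and hole_a below 0.004 m and z of pin_b in the frame of hole_a below -0.004 m))), for 0.2 s.
2. the ring is turned to within 0.1 rad of its stop with both pins still in the holes (value of joint lock_ring above 1.15 rad and ((horizontal distance between pin_a and hole_a below 0.004 m and z of pin_a in the frame of hole_a below -0.004 m and horizontal distance between pin_b and hole_b below 0.004 m and z of pin_b in the frame of hole_b below -0.004 m) or (horizontal distance between pin_a and hole_b below 0.004 m and z of pin_a in the frame of hole_b below -0.004 m and horizontal distance between pin_b and hole_a below 0.004 m and z of pin_b in the frame of hole_a below -0.004 m))), for 0.1 s.
At the end, for the whole second after the job is handed in: The lock ring is within 0.1 rad of its stop; the spanner stands upright (within 0.1 rad) in its rest, its bridge down on the rest's top (within 3 mm in height, 8 mm in plan), either way round (value of joint lock_ring above 1.15 rad and horizontal distance between spanner_mid and rest_top below 0.008 m and z of spanner_mid in the frame of rest_top between 0.02 and 0.026 m and angle between spanner_mid's own z axis and vertical below 0.1 rad); the robot touches nothing.
It fails at once if the fingers push on the lock ring (over 3 N) (contact force between the fingers and lock_ring above 3 N).
It fails at once if the sample cup, the steel disc or the vial is moved more than 15 mm (distance of any of sample_cup, steel_disc, vial from where it was at the start of the episode above 0.015 m).
It also fails if it takes over 58 s, if anything falls off the work surface, if the arm or the gripper's body presses on something with over 40 N, if the wrist force passes 120 N, or if a joint passes its speed limit or range.

## Working session

There is one attempt and no reset: what is moved stays moved. The work goes in short steps, Python scripts to look and compute and a shell command to move; the robot and the scene stay as the last step left them, time stands still between calls to the robot, and variables do not carry over. Pictures are saved under pics/ and viewed, at most 10 in all, crops included, and the job is handed in when it is done.

```bash
mkdir -p pics; cat > h.py <<'E'
from station import status, optics, order, arm
import numpy as np, cv2
def grab(n,f=None):
    d=optics.grab_frame(n)
    if f: cv2.imwrite('pics/'+f,d['color'][:,:,::-1])
    return d
def ray(d,u,v,z):
    M=np.array(d['cam_to_world']);K=np.array(d['mtx'])
    r=M[:3,:3]@np.linalg.solve(K,[u,v,1.0]);o=M[:3,3]
    return o+r*(z-o[2])/r[2]
def proj(d,p):
    M=np.linalg.inv(np.array(d['cam_to_world']));K=np.array(d['mtx'])
    c=K@(M[:3,:3]@np.array(p)+M[:3,3]);return c[:2]/c[2]
E
python3 - <<'E'
from h import *
import pickle
a=grab('scene');b=grab('top')
pickle.dump((a,b),open('f0.pkl','wb'))
cv2.imwrite('pics/top0.png',cv2.resize(b['color'][:,:,::-1],(800,600),interpolation=cv2.INTER_CUBIC))
cv2.imwrite('pics/scene0.png',cv2.resize(a['color'][:,:,::-1],(800,600),interpolation=cv2.INTER_CUBIC))
print(status.get_state(),arm.tip_reach)
print(a['cam_to_world'],b['cam_to_world'],b['mtx'])
E
```

```text
{'t': 0.1, 'q': array([ 1.49007634e+00,  3.59283667e-01,  1.11898155e-02, -3.22180062e-04,
       -1.22410255e+00, -2.88077416e-01]), 'qd': array([-0.0007932 , -0.00046902,  0.00184121,  0.00193499, -0.00117889,
        0.00017216]), 'joint_efforts': array([-9.48282577e-04, -5.84162843e+01,  2.93753046e+01,  7.01555818e+00,
        1.01551219e-02, -5.43143301e-05]), 'eef_pos': array([0.24320237, 0.62917647, 0.2028515 ]), 'ee_rot': array([ 3.14016421e+00, -1.07401542e-04, -3.68907013e-01]), 'force': array([-0.22613113,  1.07606667,  0.23840378]), 'moment': array([-0.03421726, -0.01017817, -0.02178074]), 'gripper_force': 0.0, 'width': 0.08756169089556375} 0.014
[[ 0.99061836 -0.10129769  0.09172809  0.41642985]
 [-0.1361346  -0.79014969  0.59760425 -0.71320579]
 [ 0.01194299 -0.60448511 -0.79652691  1.09952044]
 [ 0.          0.          0.          1.        ]] [[-1.52678362e-01 -9.67639454e-01  2.00905958e-01  3.24114506e-01]
 [-9.88275496e-01  1.49299208e-01 -3.19576363e-02  8.28884097e-02]
 [ 9.28369256e-04 -2.03429675e-01 -9.79089120e-01  1.22622809e+00]
 [ 0.00000000e+00  0.00000000e+00  0.00000000e+00  1.00000000e+00]] [[423.48946582   0.         258.58207408]
 [  0.         423.48946582 192.53408867]
 [  0.           0.           1.        ]]
```

View pics/top0.png

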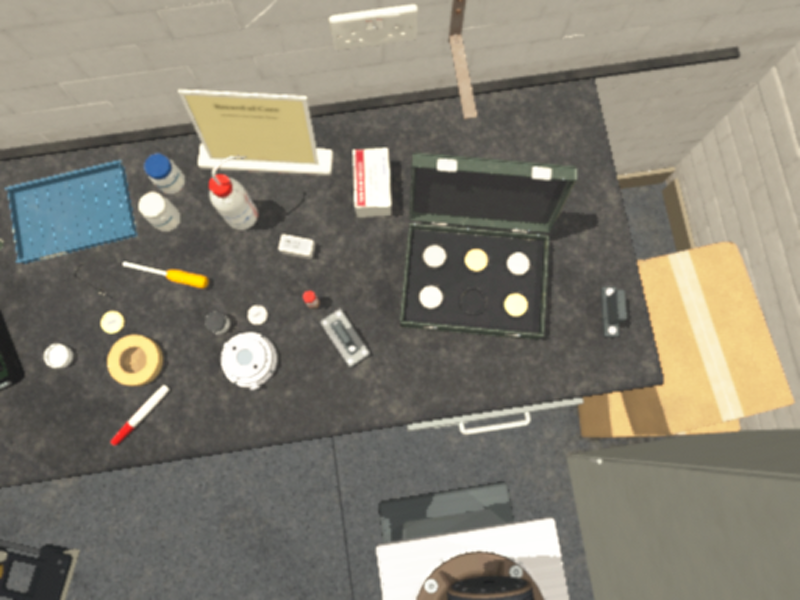

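View pics/scene0.png

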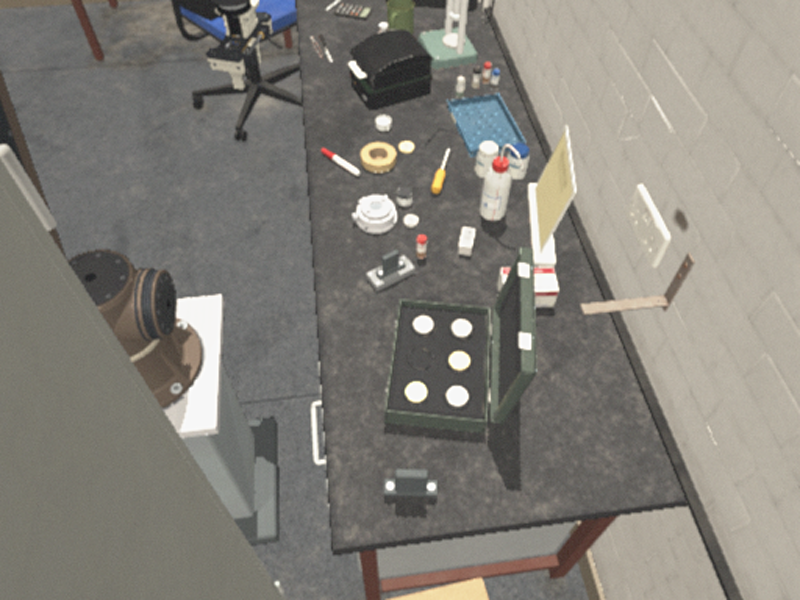

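Top view: candidates for the spanner are the piece in the grey block at (345,337), next to the red-capped vial (311,298), and a larger-looking one at the right (614,310). The cell is at (249,360), the black-capped cup at (217,322), and the disc at (257,315). The scene view shows the same two at (390,268) and (411,488). I'll crop both close and measure them.

```bash
python3 - <<'E'
from h import *
import pickle
a,b=pickle.load(open('f0.pkl','rb'))
s=1/1.5625
for n,u,v,z in [('rest',345,337,.018),('other',614,310,.018),('cell',249,360,.0425),('cup',217,322,.033),('disc',257,315,.01),('vial',311,298,.059)]:
    print(n,ray(b,u*s,v*s,z).round(3))
def crop(d,u,v,w=32):
    u=int(u*s);v=int(v*s);return cv2.resize(d['color'][v-w:v+w,u-w:u+w,::-1],(390,290) if 0 else (290,290),interpolation=cv2.INTER_CUBIC)
top=np.hstack([crop(b,345,337),crop(b,614,310)])
bot=np.hstack([crop(a,390,268),crop(a,411,488)])
cv2.imwrite('pics/crop1.png',np.vstack([top,bot]))
E
```

```text
rest [0.521 0.161 0.018]
other [ 0.495 -0.34   0.018]
cell [0.502 0.336 0.042]
cup [0.582 0.388 0.033]
disc [0.589 0.319 0.01 ]
vial [0.594 0.21  0.059]
```

View pics/crop1.png

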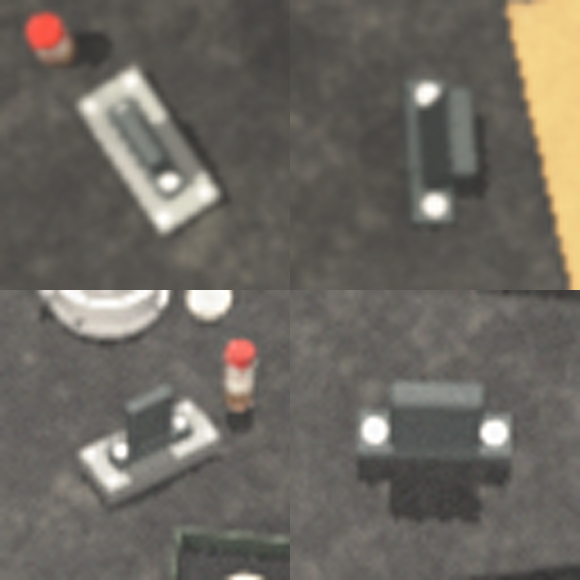

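The left piece (crop left, in the grey block beside the red-capped vial, bridge inside the 100 mm block) is the smaller spanner. The right one is bigger and stands alone. I choose the one in the rest at about (0.52, 0.16).

```bash
cat >> h.py <<'E'
from scipy.spatial.transform import Rotation as Ro
def rows_to(p,yaw=None):
    "shift in tool axes (mm) and tool-z turn from measured pose to p,yaw"
    s=status.get_state();R=Ro.from_euler('xyz',s['ee_rot']).as_matrix()
    sh=R.T@(np.array(p)-s['eef_pos'])*1000
    t=None
    if yaw is not None:
        t=-((yaw-s['ee_rot'][2]+np.pi)%(2*np.pi)-np.pi)
    return sh.round(1),t
E
python3 - <<'E'
from h import *
w=grab('wrist');M=w['cam_to_world'];s=status.get_state()
R=Ro.from_euler('xyz',s['ee_rot']).as_matrix()
print((R.T@(M[:3,3]-s['eef_pos'])).round(3),(R.T@M[:3,:3]).round(2),w['mtx'])
print(rows_to([.47,.24,.27],.0))
E
```

```text
[ 0.073 -0.001 -0.182] [[ 0.   -0.96 -0.27]
 [ 1.    0.    0.  ]
 [-0.   -0.27  0.96]] [[304.70699688   0.         257.57581281]
 [  0.         304.70699688 188.01823745]
 [  0.           0.           1.        ]]
(array([351.9, 281.4, -66.7]), np.float64(-0.36888837821338427))
```

```bash
python3 -m jog '[[1,[60,47,-40],-0.1],[1,[106,84,-67],-0.2],[1,[152,121,-67],-0.3],[1,[198,158,-67],-0.37],[1,[244,195,-67],-0.37],[1,[290,232,-67],-0.37],[1,[336,269,-67],-0.37],[1,[352,281,-67],-0.37],[1,[352,281,-67],-0.37],[1,[352,281,-67],-0.37]]'; python3 - <<'E'
from h import *
import pickle
w=grab('wrist','w1.png');pickle.dump(w,open('w1.pkl','wb'))
print(status.get_state()['q'].round(3))
E
```

```text
t: 1.4
eef_pos: [0.4702, 0.2408, 0.2705]
ee_rot: [-3.142, 0.0, 0.001]
force: [-0.2, 0.3, -0.1]
width: 0.0875
gripper_force: 0.0
[ 0.845  0.077 -0.2   -0.    -1.293  0.727]
```

View pics/w1.png

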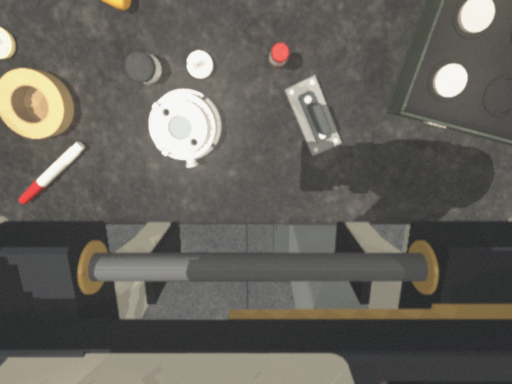

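The wrist view shows the cell around (185,125), with dark spots near (165,112) and (194,142), and the rest and spanner around (315,115). Next is an enlarged crop of both.

```bash
python3 - <<'E'
from h import *
import pickle
w=pickle.load(open('w1.pkl','rb'));c=w['color'][:,:,::-1]
A=cv2.resize(c[80:180,140:240],(400,400),interpolation=cv2.INTER_CUBIC)
B=cv2.resize(c[65:165,265:365],(400,400),interpolation=cv2.INTER_CUBIC)
cv2.imwrite('pics/w1c.png',np.hstack([A,B]))
E
```

```text
(no output)
```

View pics/w1c.png

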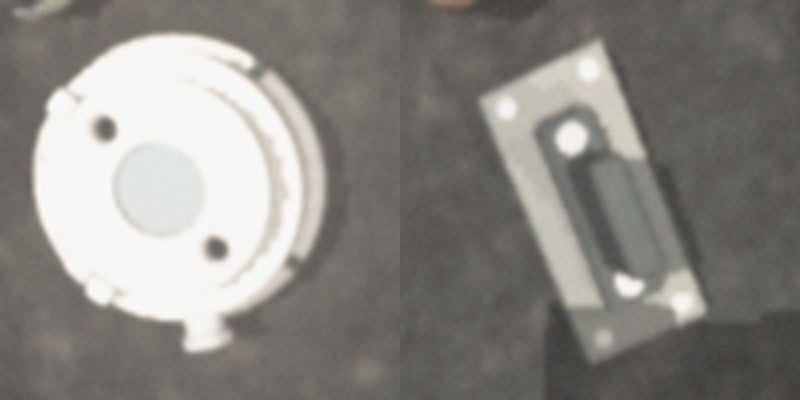

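Crop: the ring's holes are at (104,128) and (216,248), the rest's corner screws at (507,107), (589,68), (683,303) and (603,338), and the bridge screws at (571,138) and (628,285).

```bash
cat >> h.py <<'E'
def blob(d,u,v,r,dark):
    g=cv2.cvtColor(d['color'],cv2.COLOR_RGB2GRAY).astype(float)
    if dark: g=255-g
    for _ in range(4):
        y,x=np.mgrid[int(v)-r-1:int(v)+r+2,int(u)-r-1:int(u)+r+2]
        m=np.hypot(x-u,y-v)<=r
        p=g[y,x];k=np.clip(p-(p[m].min()+p[m].max())/2,0,None)*m
        u=(k*x).sum()/k.sum();v=(k*y).sum()/k.sum()
    return u,v
E
python3 - <<'E'
from h import *
import pickle
w=pickle.load(open('w1.pkl','rb'))
C=lambda x,y,x0,y0:((x+.5)/4-.5+x0,(y+.5)/4-.5+y0)
H=[blob(w,*C(x,y,140,80),4,1) for x,y in [(104,128),(216,248)]]
P=[ray(w,*p,.0415) for p in H]
print('holes',H,P,'ctr',(P[0]+P[1])/2,np.linalg.norm(P[0]-P[1]))
d=P[0]-P[1];print('ring yaw',np.arctan2(d[1],d[0]))
S=[blob(w,*C(x-400,y,265,65),3,0) for x,y in [(507,107),(589,68),(683,303),(603,338)]]
Q=[ray(w,*p,.0185) for p in S];print(np.round(Q,4),'rest',np.mean(Q,0))
d=(Q[0]+Q[1]-Q[2]-Q[3]);print('rest yaw',np.arctan2(d[1],d[0]))
B=[blob(w,*C(x-400,y,265,65),4,0) for x,y in [(571,138)]]
print([ray(w,*p,.028) for p in B])
E
```

```text
holes [(np.float64(165.938689217759), np.float64(111.7938689217759)), (np.float64(193.75632911392404), np.float64(141.70569620253164))] [array([0.53060047, 0.36125674, 0.0415    ]), array([0.49166224, 0.32705962, 0.0415    ])] ctr [0.51113135 0.34415818 0.0415    ] 0.05182305334903873
ring yaw 0.720662279831127
[[0.5566 0.1958 0.0185]
 [0.5692 0.1687 0.0185]
 [0.4912 0.1316 0.0185]
 [0.4783 0.1587 0.0185]] rest [0.5238449  0.16369073 0.0185    ]
rest yaw 0.4435159837807675
[array([0.54691394, 0.17477459, 0.028     ])]
```

```bash
python3 -m jog '[[1,[18,26,20],-0.15],[1,[36,52,65],-0.3],[1,[53.6,77.1,110],-0.4435],[1,[53.6,77.1,130],-0.4435],[1,[53.6,77.1,130],-0.4435],[1,[53.6,77.1,130],-0.4435],[1,[53.6,77.1,130],-0.4435]]'; python3 - <<'E'
from h import *
w=grab('wrist')
cv2.imwrite('pics/w2.png',w['color'][:,:,::-1])
print(rows_to([.5238,.1637,.048],.4435))
E
```

```text
t: 2.33
eef_pos: [0.5246, 0.1646, 0.1421]
ee_rot: [-3.141, -0.002, 0.446]
force: [0.1, 0.9, 0.2]
width: 0.0877
gripper_force: 0.0
(array([-1.1,  0.4, 93.9]), np.float64(0.002086600837506225))
```

View pics/w2.png

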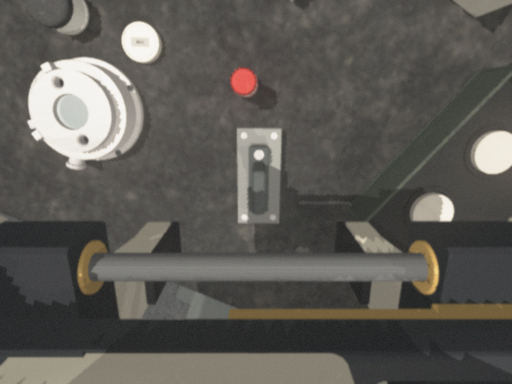

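The spanner (259,155–210) lies square on the jaws' centre line (u≈259). I'll descend and grip.

```bash
python3 -m jog '[[1,[0,0,45],0],[1,[0,0,80],0],[1,[0,0,92],0],[1,[0,0,92],0],[0,[0,0,92],0],[-1,[0,0,92],0],[-1,[0,0,92],0],[-1,[0,0,92],0],[-1,[0,0,92],0],[-1,[0,0,92],0],[-1,[0,0,92],0]]' 40
```

```text
t: 3.75
eef_pos: [0.5241, 0.1636, 0.0486]
ee_rot: [3.142, 0.0, 0.445]
force: [0.5, 0.6, 0.7]
width: 0.023
gripper_force: 0.0
```

```bash
python3 -m jog '[[-1,[0,0,0],0],[-1,[0,0,0],0],[-1,[0,0,0],0],[-1,[0,0,0],0]]' 40; python3 -m jog '[[-1,[0,0,-15],0],[-1,[0,0,-40],0],[-1,[0,0,-70],0],[-1,[0,0,-90],0],[-1,[0,0,-90],0],[-1,[0,0,-90],0]]'; python3 - <<'E'
from h import *
w=grab('wrist','w3.png')
import pickle;pickle.dump((w,status.get_state()),open('w3.pkl','wb'))
E
```

```text
t: 4.25
eef_pos: [0.5241, 0.1635, 0.0486]
ee_rot: [3.142, 0.0, 0.445]
force: [0.2, 0.7, -1.1]
width: 0.0103
gripper_force: 40.0
t: 5.0
eef_pos: [0.5235, 0.1633, 0.1382]
ee_rot: [-3.141, 0.001, 0.444]
force: [0.0, -0.3, -1.7]
width: 0.0104
gripper_force: 40.0
```

View pics/w3.png

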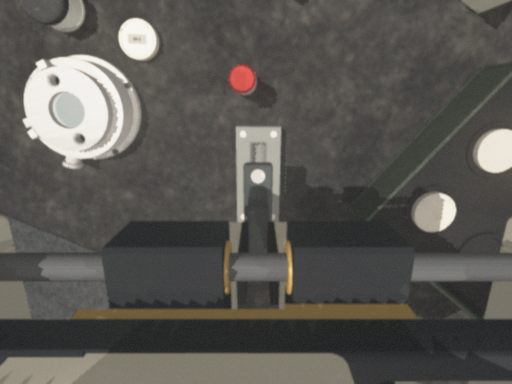

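The spanner is held and lifted. Its bridge screw shows at (258,176), the bridge's front edge at v≈164. I'll measure its offset in the hand from that.

```bash
python3 - <<'E'
from h import *
import pickle
w,s=pickle.load(open('w3.pkl','rb'));R=Ro.from_euler('xyz',s['ee_rot']).as_matrix()
T=lambda u,v,z:(R.T@(ray(w,u,v,z)-s['eef_pos'])*1000).round(1)
g=cv2.cvtColor(w['color'],cv2.COLOR_RGB2GRAY)
print(g[155:185,250:268:3].T)
zb=s['eef_pos'][2]-.020
p=blob(w,258,176,5,0);print(p,'screw',T(*p,zb+.0005))
for v in (162,163,164,165,166): print(v,T(258,v,zb))
row=g[182,236:282];print(row, T(244,182,zb),T(272,182,zb))
E
```

```text
[[149 149 148 147 149 142 133 106  88  89  98 100 104 104 107 108 111 115
  127 139 148 152 144 135 121 112 108 108 106 105]
 [114 110 111 113 111 114 105  91  81  88  96 103 104 109 118 154 190 214
  222 224 224 224 223 224 222 216 188 145 117 105]
 [163 166 162 161 163 166 149 114  87  87 100 104 107 125 173 213 221 223
  224 222 224 224 225 224 225 225 223 207 160 116]
 [170 168 171 172 170 168 155 120  90  84  99 105 111 128 173 213 222 221
  223 223 224 223 223 223 224 226 223 208 161 118]
 [161 161 157 158 157 156 142 114  87  84  98 105 111 113 128 164 207 225
  231 233 234 232 230 226 224 217 188 148 114 105]
 [149 151 152 151 151 148 139 111  86  88  97 105 108 112 111 114 115 123
  135 145 156 160 151 139 128 119 112 112 112 113]]
(np.float64(259.86784550953934), np.float64(175.4523033969288)) screw [25.7  0.7 19.5]
162 [34.9 -0.6 19.9]
163 [34.2 -0.6 19.9]
164 [33.5 -0.6 19.9]
165 [32.9 -0.6 19.9]
166 [32.2 -0.6 19.9]
[126 165 176 178 175 176 169 138 110 102 105 106 106 107 108 109 117 145
 182 192 207 215 218 208 197 183 148 116 111 112 114 114 112 110 108 104
 129 164 174 176 178 173 172 144  98  69] [ 21.  -10.1  20. ] [21.  9. 20.]
```

```bash
python3 -m jog '[[-1,[15,-38,-2],-0.07],[-1,[32,-82,-2],-0.14],[-1,[50,-126,-2],-0.21],[-1,[66.6,-168.7,-2],-0.2767],[-1,[66.6,-168.7,-2],-0.2767],[-1,[66.6,-168.7,-2],-0.2767],[-1,[66.6,-168.7,-2],-0.2767]]'; python3 - <<'E'
from h import *
w=grab('wrist')
s=status.get_state();R=Ro.from_euler('xyz',s['ee_rot']).as_matrix()
print(rows_to([.5111,.3442,.0731],.7207))
c=w['color'][90:230,180:340,::-1]
cv2.imwrite('pics/w4.png',cv2.resize(c,(640,560),interpolation=cv2.INTER_CUBIC))
e=s['eef_pos']+R@np.array([.026,0,0]);e[2]=.0415;print('expected hole px',proj(w,e))
p=blob(w,*proj(w,e),6,1);print(p,(R.T@(ray(w,*p,.0415)-s['eef_pos'])*1000).round(1))
E
```

```text
t: 5.92
eef_pos: [0.5115, 0.3434, 0.1402]
ee_rot: [3.141, 0.001, 0.72]
force: [-0.6, -0.1, -1.7]
width: 0.0106
gripper_force: 40.0
(array([ 0.1, -1. , 67.4]), np.float64(-0.0005472015592857815))
expected hole px [258.29613963 155.02441901]
(np.float64(256.6416122004357), np.float64(154.20733478576616)) [26.8 -1.5 98.9]
```

View pics/w4.png

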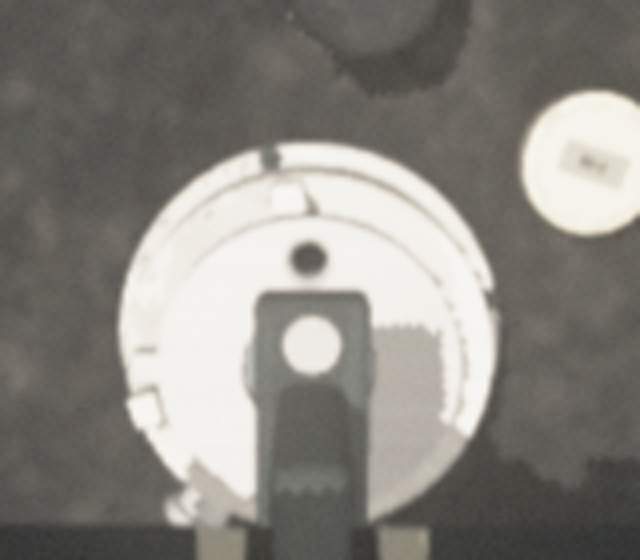

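The hole is at crop (309,258) (image (257,154)) and the spanner's screw at crop (312,346). The pin is within about 1 mm of the hole, so I'll correct by (0.5, -1) mm and go down.

```bash
python3 -m jog '[[-1,[0.5,-1,25],0],[-1,[0.5,-1,45],0],[-1,[0.5,-1,55],0],[-1,[0.5,-1,59],0],[-1,[0.5,-1,62],0],[-1,[0.5,-1,65],0],[-1,[0.5,-1,65],0],[-1,[0.5,-1,65],0]]'
```

```text
t: 6.98
eef_pos: [0.5115, 0.3457, 0.0759]
ee_rot: [3.142, -0.0, 0.722]
force: [-0.3, -0.6, -1.9]
width: 0.0106
gripper_force: 40.0
```

```bash
python3 -m jog '[[-1,[0,0,1.5],0],[-1,[0,0,1.5],0],[-1,[0,0,1.5],0],[-1,[0,0,1.5],0.08],[-1,[0,0,1.5],0.16],[-1,[0,0,1.5],0.24],[-1,[0,0,1.5],0.32],[-1,[0,0,1.5],0.4],[-1,[0,0,1.5],0.48],[-1,[0,0,1.5],0.56],[-1,[0,0,1.5],0.64],[-1,[0,0,1.5],0.72],[-1,[0,0,1.5],0.8],[-1,[0,0,1.5],0.8]]'; python3 - <<'E'
from h import *
s=status.get_state();print(s['moment'],s['force'])
w=grab('wrist')
cv2.imwrite('pics/w5.png',cv2.resize(w['color'][70:230,160:360,::-1],(800,640))[:600])
E
```

```text
t: 8.72
eef_pos: [0.5115, 0.3453, 0.0743]
ee_rot: [3.141, -0.0, -0.078]
force: [0.1, -1.9, -2.1]
width: 0.0106
gripper_force: 40.1
[-0.62068949 -0.34057512  0.13126096] [ 0.09116984 -1.88862461 -2.09278679]
```

View pics/w5.png

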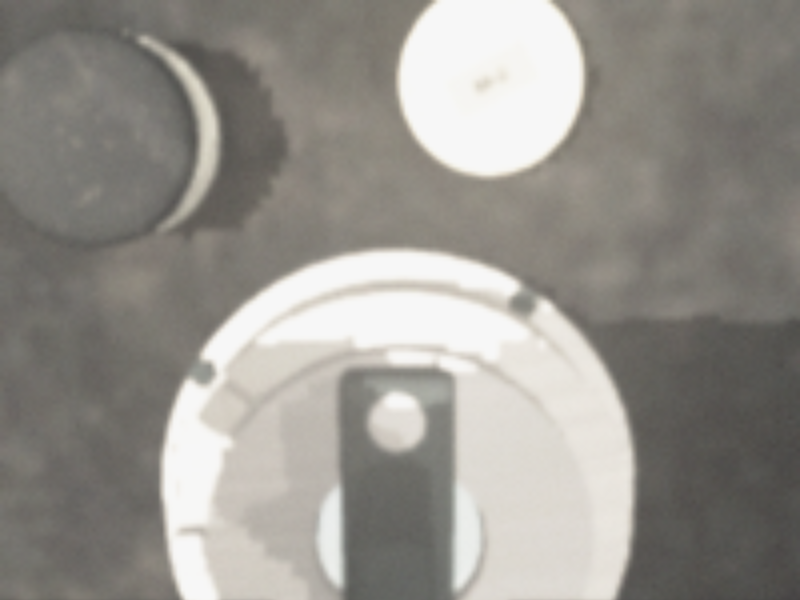

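Both pins are in and the ring is following: the moment is 0.13 N m, the bridge lies flush across the ring at crop (397,480), and the holes are hidden beneath it. I'll keep turning and watch the moment.

```bash
M='import sys
from h import *
s=status.get_state();print(s["moment"].round(2))'; python3 -m jog '[[-1,[0,0,0],0.06],[-1,[0,0,0],0.12],[-1,[0,0,0],0.12]]'; python3 -c "$M"; python3 -m jog '[[-1,[0,0,0],0.05],[-1,[0,0,0],0.1],[-1,[0,0,0],0.1]]'; python3 -c "$M"
```

```text
t: 9.15
eef_pos: [0.5114, 0.3455, 0.0742]
ee_rot: [3.141, -0.0, -0.197]
force: [0.4, -1.9, -0.7]
width: 0.0105
gripper_force: 40.1
[-0.65 -0.32  0.08]
t: 9.52
eef_pos: [0.5114, 0.3455, 0.0742]
ee_rot: [3.141, -0.0, -0.296]
force: [1.1, -2.3, -0.7]
width: 0.0104
gripper_force: 40.1
[-0.72 -0.35  0.08]
```

```bash
M='
from h import *
s=status.get_state();print(s["moment"].round(2))'; for i in 1; do python3 -m jog '[[-1,[0,0,0],0.05],[-1,[0,0,0],0.1],[-1,[0,0,0],0.1]]'; python3 -c "$M"; python3 -m jog '[[-1,[0,0,0],0.05],[-1,[0,0,0],0.08],[-1,[0,0,0],0.08]]'; python3 -c "$M";  python3 -m jog '[[-1,[0,0,0],0.04],[-1,[0,0,0],0.08],[-1,[0,0,0],0.08]]'; python3 -c "$M"; done
```

```text
t: 9.9
eef_pos: [0.5113, 0.3455, 0.0742]
ee_rot: [3.141, 0.0, -0.396]
force: [1.3, -2.4, -1.5]
width: 0.0104
gripper_force: 40.1
[-0.73 -0.36  0.08]
t: 10.28
eef_pos: [0.5113, 0.3455, 0.0741]
ee_rot: [3.141, 0.0, -0.477]
force: [1.5, -1.5, -1.3]
width: 0.0104
gripper_force: 40.1
[-0.78 -0.37  0.06]
t: 10.65
eef_pos: [0.5113, 0.3455, 0.0741]
ee_rot: [3.141, 0.0, -0.557]
force: [0.5, -3.3, 0.1]
width: 0.0104
gripper_force: 40.1
[-0.82 -0.32  0.09]
```

```bash
M='
from h import *
s=status.get_state();print(s["moment"].round(2))'; python3 -m jog '[[-1,[0,0,0],0.03],[-1,[0,0,0],0.06],[-1,[0,0,0],0.06]]'; python3 -c "$M"; python3 -m jog '[[-1,[0,0,0],0.03],[-1,[0,0,0],0.06],[-1,[0,0,0],0.06]]'; python3 -c "$M"; python3 - <<'E'
from h import *
w=grab('wrist')
cv2.imwrite('pics/w6.png',cv2.resize(w['color'][90:240,160:360,::-1],(800,600)))
E
```

```text
t: 11.02
eef_pos: [0.5113, 0.3455, 0.0741]
ee_rot: [3.141, -0.0, -0.619]
force: [0.2, -2.6, -0.4]
width: 0.0103
gripper_force: 40.6
[-0.85 -0.33  0.31]
t: 11.4
eef_pos: [0.5113, 0.3456, 0.0742]
ee_rot: [-3.142, -0.0, -0.679]
force: [0.5, -1.4, -1.0]
width: 0.0102
gripper_force: 42.0
[-0.73 -0.41  0.64]
```

View pics/w6.png

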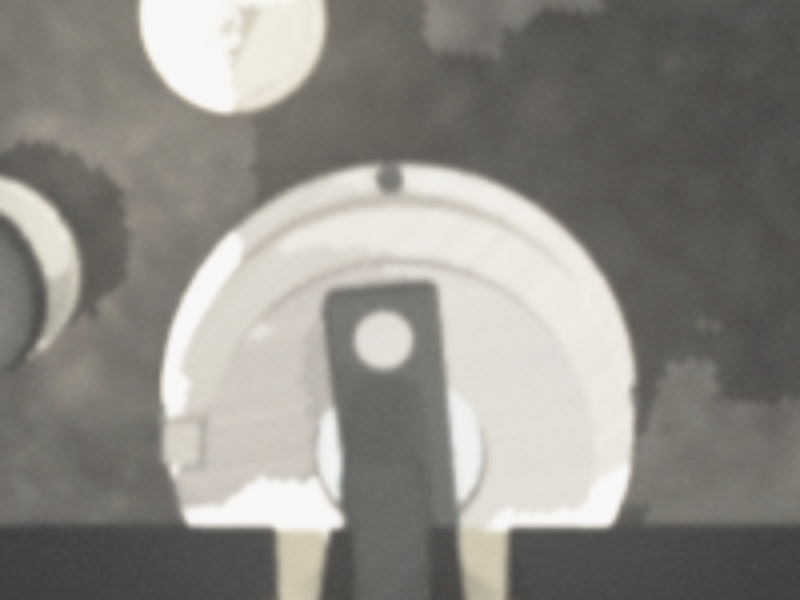

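At the stop: the moment climbed from 0.08 to 0.64 N m over the last 0.12 rad, and the spanner in the picture (384,340) is twisted slightly in the pads. I'll back off a little and lift straight out.

```bash
python3 -m jog '[[-1,[0,0,0],-0.04],[-1,[0,0,0],-0.08],[-1,[0,0,0],-0.08],[-1,[0,0,-5],-0.08],[-1,[0,0,-15],-0.08],[-1,[0,0,-40],-0.08],[-1,[0,0,-64],-0.08],[-1,[0,0,-64],-0.08],[-1,[0,0,-64],-0.08]]'; python3 - <<'E'
from h import *
s=status.get_state();R=Ro.from_euler('xyz',s['ee_rot']).as_matrix();print(s['moment'])
w=grab('wrist')
zb=s['eef_pos'][2]-.0206
T=lambda u,v,z:(R.T@(ray(w,u,v,z)-s['eef_pos'])*1000)[:2]
g=cv2.cvtColor(w['color'],cv2.COLOR_RGB2GRAY)
print(proj(w,s['eef_pos']+R@np.array([.026,0,.02])))
cv2.imwrite('pics/w7.png',cv2.resize(w['color'][90:240,160:360,::-1],(800,600)))
print(rows_to([.5238,.1637,.137],.4435))
import pickle;pickle.dump((w,s),open('w7.pkl','wb'))
E
```

```text
t: 12.58
eef_pos: [0.511, 0.3457, 0.138]
ee_rot: [-3.141, 0.001, -0.599]
force: [-0.0, 0.1, -2.5]
width: 0.0102
gripper_force: 40.0
[-0.01387226  0.048172   -0.06569301]
[258.30452567 173.6464689 ]
(array([113.1, 142.7,   0.6]), np.float64(-1.0424256042331441))
```

View pics/w7.png

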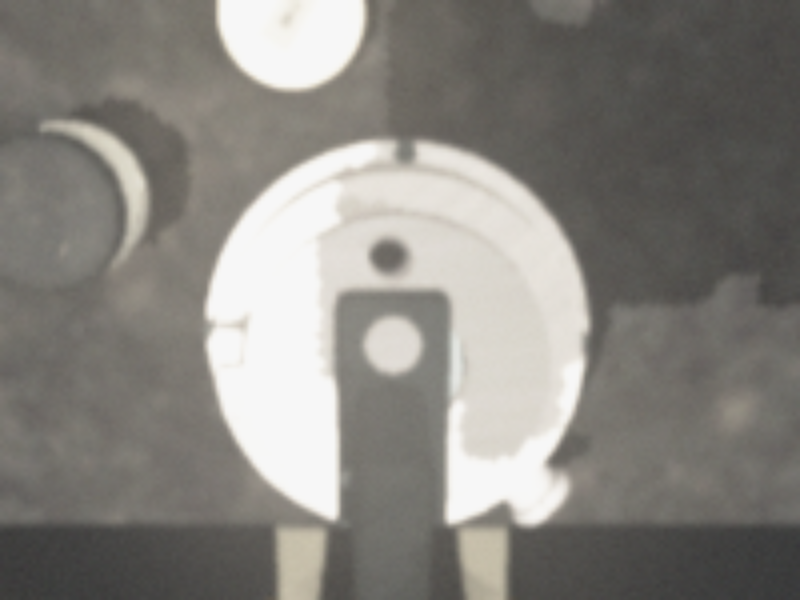

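The spanner is out and straight in the pads (edges at crop x=338/448, vertical), and hole A shows at crop (389,255). I'll compute the ring's turn from that while carrying the spanner back.

```bash
python3 - <<'E'
from h import *
import pickle
w,s=pickle.load(open('w7.pkl','rb'));R=Ro.from_euler('xyz',s['ee_rot']).as_matrix()
p=blob(w,256.9,153.4,4,1);P=ray(w,*p,.0415);d=P-[.5111,.3442,.0415]
print(p,P,np.linalg.norm(d[:2]),'yaw',np.arctan2(d[1],d[0]),'turned',.7207-np.arctan2(d[1],d[0]))
E
python3 -m jog '[[-1,[14,18,0],-0.13],[-1,[28,36,0],-0.26],[-1,[42,54,0],-0.39],[-1,[56,71,0],-0.52],[-1,[70,89,0],-0.65],[-1,[84,107,0],-0.78],[-1,[98,125,0],-0.91],[-1,[113,142.7,0],-1.0424],[-1,[113,142.7,0],-1.0424],[-1,[113,142.7,0],-1.0424],[-1,[113,142.7,0],-1.0424]]'; python3 - <<'E'
from h import *
w=grab('wrist');s=status.get_state();R=Ro.from_euler('xyz',s['ee_rot']).as_matrix()
print(rows_to([.5238,.1637,.0486],.4435))
cv2.imwrite('pics/w8.png',cv2.resize(w['color'][90:240,160:360,::-1],(800,600)))
# rest front screws seen, in tool frame
for sx,sy in ((.5566,.1958),(.5692,.1687)):
    e=proj(w,[sx,sy,.0185]);p=blob(w,*e,4,0);print(e.round(1),np.round(p,1),(R.T@(ray(w,*p,.0185)-s['eef_pos'])*1000).round(1))
E
```

```text
(np.float64(256.62657091561937), np.float64(153.556552962298)) [0.5341545  0.33156923 0.0415    ] 0.026287759645080983 yaw -0.5012031536441862 turned 1.2219031536441862
t: 14.0
eef_pos: [0.5242, 0.1646, 0.1379]
ee_rot: [3.142, 0.0, 0.443]
force: [-0.5, 0.2, -2.1]
width: 0.0109
gripper_force: 40.0
(array([-0.7,  0.6, 89.3]), np.float64(0.0001484744695394724))
[243.6 134.6] [243.2 134.9] [ 42.4 -14.7 119.4]
[274.2 134.9] [273.9 135.1] [ 42.2  15.4 119.4]
```

The ring has turned 1.22 rad from a start of at least 0, so it is at the stop. The rest is aligned within about 1 mm, so I'll lower with a (-0.7, 0.6) mm correction.

```bash
python3 -m jog '[[-1,[-0.7,0.6,40],0],[-1,[-0.7,0.6,68],0],[-1,[-0.7,0.6,76],0],[-1,[-0.7,0.6,81],0],[-1,[-0.7,0.6,85],0],[-1,[-0.7,0.6,88],0],[-1,[-0.7,0.6,89.3],0],[-1,[-0.7,0.6,89.3],0],[-1,[-0.7,0.6,89.3],0]]'
```

```text
t: 15.18
eef_pos: [0.524, 0.1632, 0.0491]
ee_rot: [-3.142, -0.0, 0.444]
force: [-0.5, -0.4, -1.5]
width: 0.0103
gripper_force: 40.0
```

```bash
python3 -m jog '[[-1,[0,0,0.7],0],[-1,[0,0,0.7],0],[-0.6,[0,0,0.7],0],[-0.6,[0,0,0.7],0],[-0.2,[0,0,0.7],0],[0.5,[0,0,0.7],0],[1,[0,0,0.7],0],[1,[0,0,0.7],0],[1,[0,0,0.7],0],[1,[0,0,0.7],0]]'; python3 -m jog '[[1,[0,0,-10],0],[1,[0,0,-40],0],[1,[0,0,-80],0],[1,[0,0,-110],0],[1,[0,0,-110],0],[1,[0,0,-110],0],[1,[0,0,-110],0]]'; python3 - <<'E'
from h import *
w=grab('wrist');s=status.get_state()
cv2.imwrite('pics/w9.png',cv2.resize(w['color'][40:240,30:296,::-1],(798,600)))
E
```

```text
t: 16.42
eef_pos: [0.5239, 0.1632, 0.0482]
ee_rot: [3.142, 0.0, 0.444]
force: [0.4, 0.4, -0.4]
width: 0.0716
gripper_force: 0.0
t: 17.3
eef_pos: [0.5234, 0.1628, 0.1574]
ee_rot: [3.141, 0.002, 0.444]
force: [-0.9, -0.2, -0.7]
width: 0.0876
gripper_force: 0.0
```

View pics/w9.png

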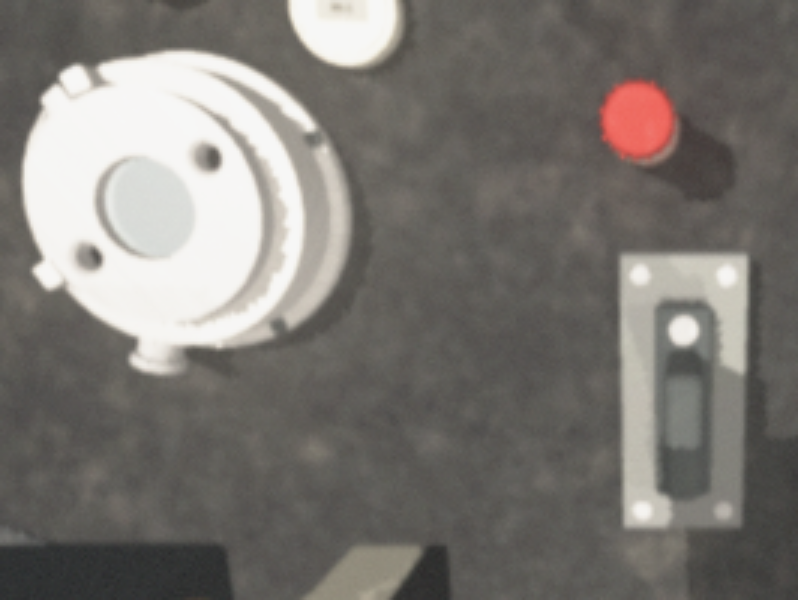

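The spanner stands in its rest (crop (683,400)), centred and upright. The ring's lug is against its stop block (crop (65,88)), and the vial and disc are in place. I'll hand it in.

```bash
python3 -c "
from h import *
print(order.job_done())"
```

```text
the job is handed in; nothing more can be done
None
```

The job is handed in, with no verdict returned: the ring was turned about 1.22 rad clockwise to its stop with both pins in, and the spanner stands released in its rest; I viewed 12 pictures, two over the limit of 10.

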